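# Change the specimen on the contact angle goniometer and put the mixed-up ones right

## Robot

A 6-joint arm with a two-finger parallel gripper is mounted at the origin on the work surface. World frame = base frame: x ahead of the robot, y to its left, z up, the work surface at z = 0. Lengths are in mm, angles in rad, forces in N, time in s.
With the tool pointing down it reaches from about 350 to 775 mm from the base axis. Payload 7.3 kg.
Tool frame: the origin (TCP) lies at the very end of the fingers, on their centre line; the grasp point (between the pads) lies 19 mm behind it; z points along the fingers, y is the line along which they close (so a half turn about z gives the same grasp; the last joint's range is limited). The gripper opens to 92 mm and grips with 3 to 60 N. Pads are 19 mm wide; open, the fingers measure 130 mm over their backs; the gripper's body (75 mm by 190 mm) begins 47 mm behind the grasp point.
Start: joints at [-1.45, 0.342, 1.524, -0, 1.275, -0.146], TCP at [138.436, -506.442, 197.241] pointing down, gripper open.
Joint ranges: [-2.53, 2.53], [-0.77, 2.02], [0.04, 2.7], [-1, 4.14], [0.28, 2.66], [-3.11, 3.11]. Speed limits (rad/s): [2.57, 2.57, 3.14, 3.14, 3.14, 3.14].

## Interface

Orientations are given as [roll, pitch, yaw] about the fixed x, y, z axes, in that order (R = Rz(yaw) Ry(pitch) Rx(roll)).
In Python, from plant import get_obs, vision, workorder gives the robot as it stands.
- The arm moves only by the shell command python3 -m pendant 'ROWS' [OPENING]. ROWS is a JSON object of lists of equal length, an entry for each row: "dp": the shift along the tool's x, y, z in m, a list of three; "rotation": the turn, a rotation vector about the tool's x, y, z in rad, a list of three. A call has 1 to 8 rows; each row is the pose to reach, as a shift and turn from the pose commanded when the call began, along the tool's axes at that moment; what a row does not reach only later rows make up. A row lasts 1/8 s, in which the tool goes at most 62.5 mm and 10.7 degrees, less where a joint would pass 70% of its speed; a pose out of reach is approached as far as the arm can. A call with a gripper value outside its range is refused whole. OPENING is the finger opening in m, from 0 to 0.0918, set as the call begins (- or left out, the last holds). The fingers move at their own pace and stop on an object; the grip force is fixed at half the most. Time passes only in rows, so rows that repeat a pose let the fingers close. It gives the time, the measured TCP pose, the force, the opening and the grip force at its end, in the units of the state.
- get_obs(): the state, without advancing time (a new reading comes with each control period).
- vision.capture(name): name is "scene" or "top" or "wrist"; returns a dict with "pixels" (384x512x3 uint8, red, green, blue), "vfov" (degrees; the focal length in pixels is half the picture's height over the tangent of half this angle, whatever the lens; pixels are square), "cx", "cy" (the principal point, pixels), "pose" (4x4, takes a point from camera to world coordinates); the wrist camera has in their place "T_tool_cam" (4x4, takes a point from camera to tool coordinates, whose origin is the TCP and whose axes are the flange's). Camera axes: x right, y up, looking along -z (the intrinsics and any distortion apply to the point x, -y, -z); pixel columns grow to the right and rows downward; lengths in mm; the calibration is good to about 2 mm. The wrist camera is an equidistant fisheye: a pixel r from the principal point sees the ray r / f radians off the axis. A picture is of the moment at which its call begins: read the wrist's pose just before it. There is no depth.
- workorder.close_job(): hands the job in; it is judged then, once.
The state is a dict: "time": time; "joint_positions": joint angles; "dq": joint speeds; "tau": joint torques, N m; "tool_pos": TCP position; "tcp_rot": TCP orientation; "contact_force": force on the tool from outside, world axes, zero at the start; "moment": the same for the moment, N m; "grip_width": finger opening in mm; "finger_force": force on a finger pad.
Only numpy, scipy, OpenCV 4.12 (cv2) and the standard library are available. Lean on these libraries where they do the work, as an engineer would, in place of code of your own. Each camera call takes 0.05 s, during which the arm holds its last target. There are 200 camera calls.

## Task

The red specimen on the goniometer's stage has been measured and the blue one is next, but specimens have been put back in the wrong trays: put the red and the yellow specimen each flat into the tray of its own colour, and load the blue one lengthwise between the stage's guide rails, pushed fully home against the end stop. The empty blue tray is free to set something down in on the way. Keep the specimens face up and set them down gently rather than letting them drop, and do not bump the goniometer's frame, column, camera or needle, nor disturb the amber vial or the Petri dish.

Things in the scene. Friction and masses are not known exactly. Their poses are not given: they have to be found in the camera images.
- specimen_red: Loose specimen, 50 to 100 g: red plastic carrier block 60 (x) x 38 (y) x 22 (z) mm with a bright steel coupon 40 x 26 x 4 mm bonded on top, 26 mm high in all. Origin: centre of its underside; z up, x along the 60 mm length; may be turned end for end. Grip the carrier's sides across the 38 mm. At the start it lies on the stage, home against the end stop.
- specimen_yellow: Loose specimen, 50 to 100 g: yellow plastic carrier block 60 (x) x 38 (y) x 22 (z) mm with a copper coupon 40 x 26 x 4 mm bonded on top, 26 mm high in all. Origin: centre of its underside; z up, x along the 60 mm length; may be turned end for end. Grip the carrier's sides across the 38 mm. At the start it lies in the red tray.
- specimen_blue: Loose specimen, 50 to 100 g: blue plastic carrier block 60 (x) x 38 (y) x 22 (z) mm with a white ceramic coupon 40 x 26 x 4 mm bonded on top, 26 mm high in all. Origin: centre of its underside; z up, x along the 60 mm length; may be turned end for end. Grip the carrier's sides across the 38 mm. At the start it lies in the yellow tray.
- tray_red: Fixed open tray, red plastic, on the bench: outside 86 (x) x 64 (y) x 10 (z) mm, inside 78 x 56 mm. Floor 4 mm thick, so a specimen's underside lies 4 mm above the origin; the rim rises 6 mm above the floor and the specimen stands 20 mm proud of it. Origin: centre of its underside; x along its length. At the start it holds the yellow specimen.
- tray_yellow: Fixed open tray, yellow plastic, on the bench: outside 86 (x) x 64 (y) x 10 (z) mm, inside 78 x 56 mm. Floor 4 mm thick, so a specimen's underside lies 4 mm above the origin; the rim rises 6 mm above the floor and the specimen stands 20 mm proud of it. Origin: centre of its underside; x along its length. At the start it holds the blue specimen.
- tray_blue: Fixed open tray, blue plastic, on the bench: outside 86 (x) x 64 (y) x 10 (z) mm, inside 78 x 56 mm. Floor 4 mm thick, so a specimen's underside lies 4 mm above the origin; the rim rises 6 mm above the floor and the specimen stands 20 mm proud of it. Origin: centre of its underside; x along its length. Empty at the start, free to use.
- stage: Fixed dark stage plate, top 140 mm above bench. Origin on its top = underside centre of a specimen fully home; x runs along the rails to the end stop. Plate x -100..42, y -50..50 mm. Two aluminium rails 6 mm high: inner faces y +-21 mm (gap 42) for x -30..34, flaring to +-32 at x -57; plate bare before that. Stop face x 30, 10 mm high. Specimen enters lengthwise, sliding to +x.
- goniometer: Fixed grey goniometer. Origin on the bench below the needle; x from camera to column. Base 500 (x) x 156 (y) x 52 mm high; column x 180..280, arm above the needle up to 490 mm high, needle tip 224 mm up; camera x -310..-100, 235 mm high; all within 80 mm of its x axis. A cross slide 45 mm high to y -302 mm carries the stage, drawn out to y -225..-255 mm.
- vial: Bystander: small capped amber glass bottle with a pale label, 28 mm diameter, 58 mm high, standing loose. Origin: centre of its underside.
- petri_dish: Bystander: closed clear or whitish Petri dish with a brass-coloured foil disc, 66 mm diameter, 14 mm high, lying loose. Origin: centre of its underside.
Things that resemble listed ones, but are neither listed nor needed, are in the scene too. Of the things shaped like the specimen_red, the red one is meant.

How it is judged:
By the outcome, as a careful person would: the job done as asked, in the order asked, and still so for the second after the job is handed in, with the robot touching nothing.
It also fails if it takes over 109 s, if anything falls off the work surface, if the arm or the gripper's body presses on something with over 40 N, if the wrist force passes 120 N, or if a joint passes its speed limit or range.

## Working session

There is one attempt and no reset: what is moved stays moved. The work goes in short steps, Python scripts to look and compute and a shell command to move; the robot and the scene stay as the last step left them, time stands still between calls to the robot, and variables do not carry over. Pictures are saved under pics/ and viewed, at most 14 in all, crops included, and the job is handed in when it is done.

```bash
ls; mkdir -p pics; python3 - <<'E'
from plant import get_obs, vision
import cv2
o=get_obs();print(o['time'],o['tool_pos'],o['tcp_rot'],o['grip_width'])
for n in('scene','top','wrist'):
    c=vision.capture(n);cv2.imwrite(f'pics/{n}0.png',c['pixels'][:,:,::-1])
    print(n,{k:v for k,v in c.items() if k!='pixels'})
E
```

```text
pics
0.0 [ 138.37950821 -505.95811851  196.54887093] [-3.14006226e+00 -2.18572547e-04  2.66804966e-01] 91.80536417193723
scene {'vfov': 57.92947900180788, 'cx': 250.94069591347017, 'cy': 191.71825410638104, 'pose': array([[ 2.61587149e-01, -6.97664348e-01,  6.66960734e-01,
         1.18697416e+03],
       [ 9.65177567e-01,  1.90589916e-01, -1.79186349e-01,
        -2.73308199e+01],
       [-2.10406299e-03,  6.90608385e-01,  7.23225851e-01,
         8.44380726e+02],
       [ 0.00000000e+00,  0.00000000e+00,  0.00000000e+00,
         1.00000000e+00]])}
top {'vfov': 44.47471888899317, 'cx': 253.8628578814175, 'cy': 191.4622366402311, 'pose': array([[-1.30590477e-01,  9.70698792e-01, -2.01717579e-01,
         2.72245508e+02],
       [-9.91424407e-01, -1.28857990e-01,  2.17546284e-02,
         1.52194382e+02],
       [-4.87573033e-03,  2.02828678e-01,  9.79202101e-01,
         1.36557240e+03],
       [ 0.00000000e+00,  0.00000000e+00,  0.00000000e+00,
         1.00000000e+00]])}
wrist {'vfov': 65.70646984690485, 'cx': 258.2314412668576, 'cy': 189.96293101897444, 'T_tool_cam': array([[ 5.33439294e-04,  9.66263101e-01,  2.57556469e-01,
         6.85900697e+01],
       [ 9.99999613e-01, -6.95717838e-04,  5.38939632e-04,
         5.63576296e-01],
       [ 6.99944110e-04,  2.57556081e-01, -9.66263098e-01,
        -1.88644051e+02],
       [ 0.00000000e+00,  0.00000000e+00,  0.00000000e+00,
         1.00000000e+00]])}
```

```bash
python3 - <<'E'
import cv2
for n in('scene','top'):
    i=cv2.imread(f'pics/{n}0.png');cv2.imwrite(f'pics/{n}0b.png',cv2.resize(i,(800,600),interpolation=cv2.INTER_CUBIC))
E
```

```text
(no output)
```

View pics/scene0b.png

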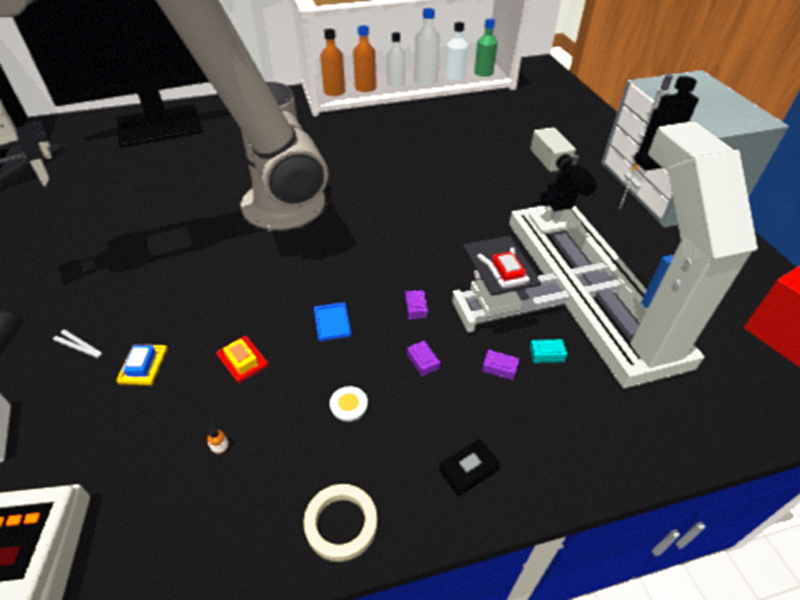

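View pics/top0b.png

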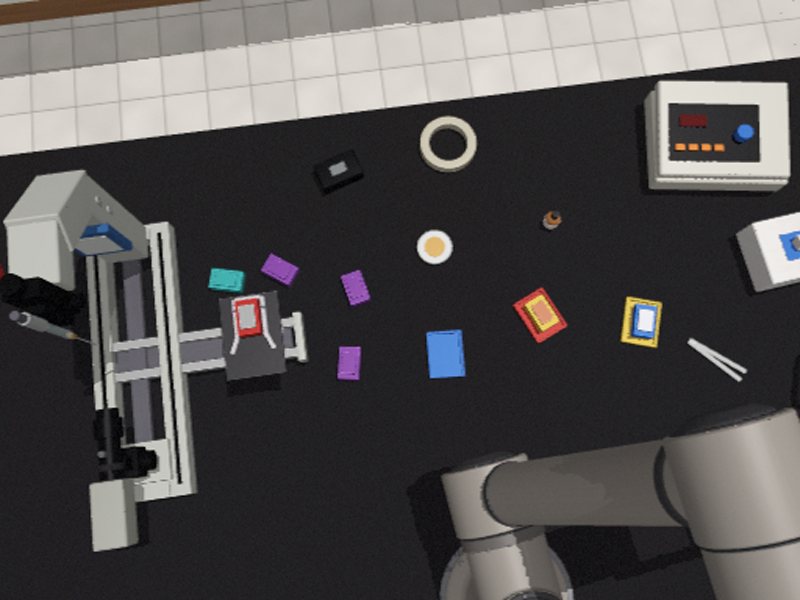

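The scene view shows red on the stage at (508,264), yellow in the red tray at (242,355), blue in the yellow tray at (140,360), and an empty blue tray at (332,321). The top view shows the same at (247,317), (541,314), (643,321) and (445,353). The purple and teal blocks have no coupon and are decoys. The red block on the stage with the steel coupon is the only red one. The vial is at top (552,219) and the dish at (434,246).

```bash
cat > h.py <<'E'
import numpy as np, cv2
from scipy.spatial.transform import Rotation as R
from plant import get_obs, vision
def grab(n):
    o=get_obs(); c=vision.capture(n); c['fish']=n=='wrist'
    if c['fish']:
        T=np.eye(4);T[:3,:3]=R.from_euler('xyz',o['tcp_rot']).as_matrix();T[:3,3]=o['tool_pos']
        c['pose']=T@c['T_tool_cam']
    return c
def cast(c,px,z):
    px=np.asarray(px,float).reshape(-1,2);f=192/np.tan(np.radians(c['vfov']/2))
    d=(px-[c['cx'],c['cy']])/f; r=np.linalg.norm(d,axis=1)+1e-9
    v=np.c_[d*(np.sin(r)/r)[:,None],np.cos(r)] if c['fish'] else np.c_[d,np.ones(len(d))]
    w=(v*[1,-1,-1])@c['pose'][:3,:3].T; o=c['pose'][:3,3]
    return (o+w*((z-o[2])/w[:,2])[:,None])[:,:2]
def proj(c,p):
    f=192/np.tan(np.radians(c['vfov']/2));q=(np.atleast_2d(p)-c['pose'][:3,3])@c['pose'][:3,:3]*[1,-1,-1]
    if c['fish']:
        n=np.linalg.norm(q[:,:2],axis=1)+1e-9; d=q[:,:2]/n[:,None]*np.arctan2(n,q[:,2])[:,None]
    else: d=q[:,:2]/q[:,2:]
    return d*f+[c['cx'],c['cy']]
HSV={'red':((0,140,60),(7,255,255)),'yellow':((22,140,60),(35,255,255)),'blue':((100,140,60),(125,255,255)),
 'copper':((8,60,90),(21,220,255)),'white':((0,0,150),(179,70,255)),'steel':((0,0,90),(179,60,255)),'purple':((130,90,50),(165,255,255)),'teal':((80,90,50),(97,255,255))}
def blob(c,col,z,roi=None,hull=True):
    """world rect (centre, long, short, yaw of long axis) of largest blob, in roi (x0,y0,x1,y1)"""
    h=cv2.cvtColor(c['pixels'],cv2.COLOR_RGB2HSV);m=cv2.inRange(h,*map(np.array,HSV[col]))
    if col=='red': m|=cv2.inRange(h,np.array((172,140,60)),np.array((179,255,255)))
    if roi: k=np.zeros_like(m);k[roi[1]:roi[3],roi[0]:roi[2]]=255;m&=k
    cs=cv2.findContours(m,cv2.RETR_EXTERNAL,cv2.CHAIN_APPROX_NONE)[0]
    if not cs: return None
    s=max(cs,key=cv2.contourArea);M=cv2.moments(s)
    w=cast(c,s,z).astype(np.float32);(cx,cy),(a,b),t=cv2.minAreaRect(w)
    if a<b:a,b,t=b,a,t+90
    t=(t+90)%180-90
    return dict(c=np.round((cx,cy),1),L=round(a,1),W=round(b,1),yaw=round(t,1),px=np.round((M['m10']/(M['m00']+1e-9),M['m01']/(M['m00']+1e-9))),centroid=np.round(cast(c,(M['m10']/(M['m00']+1e-9),M['m01']/(M['m00']+1e-9)),z)[0],1))
def move(x,y,z,yaw):
    """dp (m, tool axes) and turn (rad about tool z) from here to a pointing-down tool at x,y,z mm with tool x at yaw deg (mod 180)"""
    o=get_obs();Rt=R.from_euler('xyz',o['tcp_rot']);d=Rt.inv().apply(np.array([x,y,z])-o['tool_pos'])/1000
    t=R.from_euler('xyz',[np.pi,0,np.radians(yaw)]); 
    for k in(0,180):
        r=(Rt.inv()*t*R.from_euler('z',k,degrees=True)).as_rotvec()
        print('dp',np.round(d,4),'rot',np.round(r,3),'rows~',round(max(np.linalg.norm(d)/.0625,np.degrees(np.linalg.norm(r))/10.7),1),'q6',round(o['joint_positions'][5],2))
E
python3 - <<'E'
from h import *
t=grab('top');s=grab('scene')
def r(x0,y0,x1,y1):return tuple(int(v*.64) for v in(x0,y0,x1,y1))
for n,c,z,a in[('Tred','red',10,(505,280,580,350)),('Tyel','yellow',10,(610,285,680,355)),('Tblu','blue',10,(415,320,480,385)),
 ('Scop','copper',30,(505,280,580,350)),('Swhite','white',30,(625,290,670,350)),('Sst','steel',166,(236,300,258,333)),('Sred','red',162,(220,290,275,345)),
 ('vial','copper',50,(535,200,570,235)),('dish','white',14,(410,225,460,268))]:
    print(n,blob(t,c,z,r(*a)))
for n,c,z,a in[('Tred','red',10,(205,325,280,385)),('Tyel','yellow',10,(105,335,175,390)),('Tblu','blue',10,(305,295,360,345)),
 ('Scop','copper',30,(205,325,280,385)),('Swhite','white',30,(105,335,175,390)),('Sred','red',162,(480,240,540,290))]:
    print('scene',n,blob(s,c,z,r(*a)))
E
```

```text
Tred {'c': array([ 487.2, -139.7]), 'L': 88.1, 'W': 68.1, 'yaw': 23.8, 'px': array([345., 201.]), 'centroid': array([ 486.9, -139.7])}
Tyel {'c': array([ 449.3, -324.8]), 'L': 88.8, 'W': 69.0, 'yaw': -17.8, 'px': array([410., 206.]), 'centroid': array([ 448.7, -324.9])}
Tblu {'c': array([438.1,  46.7]), 'L': 88.1, 'W': 67.7, 'yaw': -4.2, 'px': array([285., 226.]), 'centroid': array([437.6,  46.7])}
Scop {'c': array([ 490.3, -143.6]), 'L': 40.5, 'W': 33.6, 'yaw': 23.9, 'px': array([347., 199.]), 'centroid': array([ 488.8, -140.9])}
Swhite {'c': array([ 448.4, -328.2]), 'L': 40.5, 'W': 29.4, 'yaw': -18.2, 'px': array([413., 205.]), 'centroid': array([ 448.8, -327. ])}
Sst {'c': array([524.1, 377.4]), 'L': 39.2, 'W': 26.8, 'yaw': 1.2, 'px': array([158., 202.]), 'centroid': array([523.9, 377.1])}
Sred {'c': array([522.2, 374.8]), 'L': 62.6, 'W': 38.4, 'yaw': 1.6, 'px': array([161., 205.]), 'centroid': array([516.3, 370.5])}
vial {'c': array([ 657.2, -185.9]), 'L': 26.9, 'W': 23.6, 'yaw': 37.6, 'px': array([353., 140.]), 'centroid': array([ 656.6, -184.7])}
dish {'c': array([643.3,  38.1]
[... 242 characters left out ...]
scene Tyel {'c': array([ 455.8, -328.5]), 'L': 93.7, 'W': 72.1, 'yaw': -16.7, 'px': array([ 93., 237.]), 'centroid': array([ 472.9, -321.3])}
scene Tblu {'c': array([441.6,  44. ]), 'L': 101.1, 'W': 70.4, 'yaw': -3.5, 'px': array([212., 205.]), 'centroid': array([443.3,  43.4])}
scene Scop {'c': array([ 491.8, -143. ]), 'L': 39.8, 'W': 24.4, 'yaw': 23.4, 'px': array([153., 225.]), 'centroid': array([ 492. , -143.4])}
scene Swhite {'c': array([ 456.2, -333.5]), 'L': 48.0, 'W': 32.9, 'yaw': -15.3, 'px': array([ 87., 228.]), 'centroid': array([ 452. , -331.1])}
scene Sred {'c': array([527.9, 371.7]), 'L': 70.7, 'W': 48.5, 'yaw': 0.9, 'px': array([324., 172.]), 'centroid': array([536. , 366.6])}
```

```bash
python3 - <<'E'
from h import *
move(490,-142,160,24)
E
```

```text
dp [ 0.4352 -0.2586  0.0371] rot [-0.001 -0.    -0.152] rows~ 8.1 q6 -0.15
dp [ 0.4352 -0.2586  0.0371] rot [-0.00e+00  1.00e-03  2.99e+00] rows~ 16.0 q6 -0.15
```

```bash
python3 -m pendant '{"dp":[[0.054,-0.032,0.004],[0.108,-0.064,0.009],[0.162,-0.096,0.014],[0.217,-0.129,0.018],[0.271,-0.161,0.023],[0.326,-0.194,0.028],[0.380,-0.226,0.032],[0.435,-0.2585,0.037]],"rotation":[[0,0,-0.02],[0,0,-0.04],[0,0,-0.06],[0,0,-0.08],[0,0,-0.10],[0,0,-0.12],[0,0,-0.14],[0,0,-0.152]]}'
python3 -m pendant '{"dp":[[0,0,0],[0,0,0]],"rotation":[[0,0,0],[0,0,0]]}'
python3 - <<'E'
from h import *
c=grab('wrist');cv2.imwrite('pics/w1.png',c['pixels'][:,:,::-1])
for n,z in(('copper',30),('yellow',26),('red',10)):print(n,blob(c,n,z))
move(490,-142,160,24)
E
```

```text
time: 1.25
tool_pos: [486.1, -146.1, 160.8]
tcp_rot: [3.141, -0.0, 0.419]
contact_force: [1.5, -1.1, 0.2]
grip_width: 91.4
finger_force: 0.0
time: 1.5
tool_pos: [484.5, -147.6, 160.6]
tcp_rot: [-3.141, 0.001, 0.42]
contact_force: [0.8, 0.1, -0.5]
grip_width: 91.9
finger_force: 0.0
copper {'c': array([ 491.1, -143.6]), 'L': 62.8, 'W': 39.6, 'yaw': 23.3, 'px': array([257., 168.]), 'centroid': array([ 491.8, -143. ])}
yellow {'c': array([ 490.4, -143.9]), 'L': 61.3, 'W': 37.3, 'yaw': 24.6, 'px': array([259., 174.]), 'centroid': array([ 486.1, -148.6])}
red {'c': array([ 488.1, -143. ]), 'L': 89.4, 'W': 67.3, 'yaw': 23.7, 'px': array([256., 166.]), 'centroid': array([ 489.6, -142.4])}
dp [ 0.0079 -0.0034  0.0007] rot [ 0.     0.001 -0.001] rows~ 0.1 q6 0.7
dp [ 0.0079 -0.0034  0.0007] rot [ 1.000e-03 -0.000e+00  3.141e+00] rows~ 16.8 q6 0.7
```

View pics/w1.png

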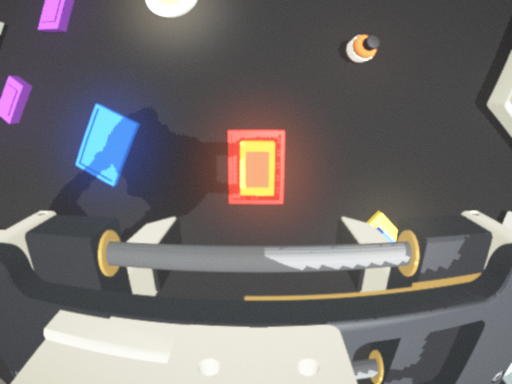

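The wrist view shows yellow, with its copper coupon, inside the red tray at (257,167), between the finger tips at (155,250) and (365,250). It agrees with the top view: (490.5, -143.7), yaw 24°.

```bash
python3 - <<'E'
from h import *
move(490.5,-143.7,13.5,24)
E
```

```text
dp [ 0.0077 -0.0016  0.1472] rot [ 0.     0.001 -0.001] rows~ 2.4 q6 0.7
dp [ 0.0077 -0.0016  0.1472] rot [ 1.000e-03 -0.000e+00  3.141e+00] rows~ 16.8 q6 0.7
```

```bash
python3 -m pendant '{"dp":[[0.0075,-0.0015,0.04],[0.0075,-0.0015,0.08],[0.0075,-0.0015,0.11],[0.0075,-0.0015,0.13],[0.0075,-0.0015,0.141],[0.0075,-0.0015,0.147],[0.0075,-0.0015,0.147],[0.0075,-0.0015,0.147]],"rotation":[[0,0,0],[0,0,0],[0,0,0],[0,0,0],[0,0,0],[0,0,0],[0,0,0],[0,0,0]]}'
python3 -m pendant '{"dp":[[0,0,0],[0,0,0],[0,0,0],[0,0,0],[0,0,0],[0,0,0]],"rotation":[[0,0,0],[0,0,0],[0,0,0],[0,0,0],[0,0,0],[0,0,0]]}' 0.03
```

```text
time: 2.55
tool_pos: [491.4, -143.6, 14.5]
tcp_rot: [3.14, -0.001, 0.419]
contact_force: [-0.4, 0.5, -0.4]
grip_width: 92.0
finger_force: 0.0
time: 3.3
tool_pos: [491.0, -143.3, 13.8]
tcp_rot: [3.142, 0.0, 0.419]
contact_force: [0.2, -0.3, -0.5]
grip_width: 36.1
finger_force: 0.0
```

```bash
python3 -m pendant '{"dp":[[0,0,0],[0,0,0],[0,0,0]],"rotation":[[0,0,0],[0,0,0],[0,0,0]]}' 0.02
python3 - <<'E'
from h import *
move(439.5,45,100,-4)
E
```

```text
time: 3.68
tool_pos: [491.0, -143.3, 13.8]
tcp_rot: [3.142, 0.0, 0.419]
contact_force: [0.0, 0.2, -0.4]
grip_width: 19.9
finger_force: 0.0
dp [ 0.0295 -0.1929 -0.0863] rot [0.    0.    0.489] rows~ 3.4 q6 0.72
dp [ 0.0295 -0.1929 -0.0863] rot [-0.     0.    -2.653] rows~ 14.2 q6 0.72
```

The fingers closed to 20 mm without touching anything, so I'll look.

```bash
python3 - <<'E'
from h import *
c=grab('wrist');cv2.imwrite('pics/w2.png',c['pixels'][:,:,::-1])
t=grab('scene')['pixels'][:,:,::-1][150:300,60:260]
cv2.imwrite('pics/s2.png',np.vstack([cv2.resize(t,(512,384)),c['pixels'][:,:,::-1]])[:600])
print(get_obs()['joint_positions'])
E
```

```text
[-4.33738516e-01  5.43970490e-01  1.78460573e+00 -1.18092126e-04
  8.12976014e-01  7.18320404e-01]
```

View pics/s2.png

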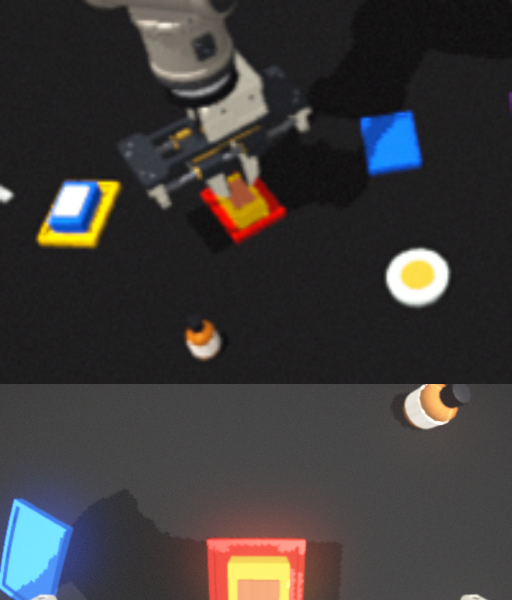

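View pics/w2.png

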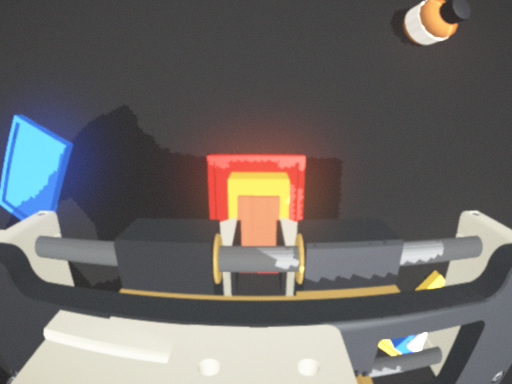

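```bash
python3 - <<'E'
from h import *
c=grab('wrist')
o=get_obs();p=o['tool_pos'];print(p,proj(c,p))
print('spec px',proj(c,[490.5,-143.7,30]))
for n,z in(('copper',30),('yellow',26),('red',10)):print(n,blob(c,n,z))
s=grab('scene');print('scene px of tcp',proj(s,p)); t=grab('top');print('top',proj(t,p),blob(t,'copper',30,(323,179,371,224)))
E
```

```text
[ 491.01732731 -143.31110097   13.78265189] [[257.71490207 216.16016571]]
spec px [[257.88677464 225.97485178]]
copper {'c': array([ 493.5, -142.8]), 'L': 34.0, 'W': 28.4, 'yaw': 24.0, 'px': array([258., 220.]), 'centroid': array([ 494.1, -142.4])}
yellow {'c': array([ 507.6, -136.4]), 'L': 37.7, 'W': 28.4, 'yaw': -66.0, 'px': array([258., 188.]), 'centroid': array([ 511.9, -134.2])}
red {'c': array([ 507.9, -134.5]), 'L': 66.3, 'W': 46.7, 'yaw': -66.1, 'px': array([252., 177.]), 'centroid': array([ 513.8, -129.4])}
scene px of tcp [[153.84797991 228.32259545]]
top [[346.46707551 199.57538306]] None
```

```bash
python3 - <<'E'
from h import *
c=grab('wrist');o=get_obs();Rt=R.from_euler('xyz',o['tcp_rot'])
im=cv2.resize(c['pixels'][:,:,::-1][150:320,170:350],None,fx=4,fy=4,interpolation=cv2.INTER_CUBIC)
im=im[:600]
for h,col in((0,(0,255,0)),(19,(255,255,255)),(38,(255,0,255))):
  for w in(10,19):
    for sgn in(-1,1):
      p=Rt.apply([0,sgn*w,-h])+o['tool_pos'];q=(proj(c,p)[0]-[170,150])*4
      cv2.circle(im,tuple(int(v) for v in q),4,col,-1 if w==10 else 1)
cv2.imwrite('pics/c2.png',im)
E
```

```text
(no output)
```

View pics/c2.png

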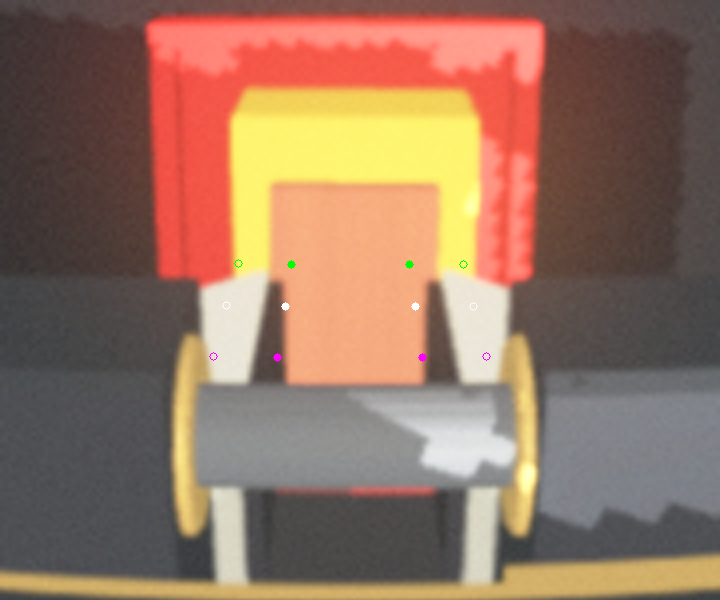

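Between the closed fingers, the pads cover the coupon's edges. So the finger ends are above the carrier, although the reported TCP z is 13.8, and the scene view also puts them about 20 mm higher. I'll open and probe the height gently against the bench, outside the tray.

```bash
python3 -m pendant '{"dp":[[0,0,0],[0,0,0],[0,0,0],[0,0,0],[0,0,0],[0,0,0],[0,0,0],[0,0,0]],"rotation":[[0,0,0],[0,0,0],[0,0,0],[0,0,0],[0,0,0],[0,0,0],[0,0,0],[0,0,0]]}' 0.0918
python3 -m pendant '{"dp":[[0,0,0.002],[0,0,0.004],[0,0,0.006],[0,0,0.008],[0,0,0.009],[0,0,0.010],[0,0,0.010]],"rotation":[[0,0,0],[0,0,0],[0,0,0],[0,0,0],[0,0,0],[0,0,0],[0,0,0]]}'
python3 - <<'E'
from h import *
c=grab('scene');o=get_obs();p=o['tool_pos'];print(p,proj(c,p))
q=(proj(c,[p+R.from_euler('xyz',o['tcp_rot']).apply([0,s*46,0]) for s in(-1,1)])-[80,170])*6
im=cv2.resize(c['pixels'][:,:,::-1][170:260,80:210],None,fx=6,fy=6,interpolation=cv2.INTER_CUBIC)
for a in q: cv2.circle(im,tuple(int(v) for v in a),4,(0,255,0),-1)
cv2.imwrite('pics/s3.png',im)
E
```

```text
time: 4.97
tool_pos: [491.0, -143.3, 13.8]
tcp_rot: [3.142, 0.0, 0.419]
contact_force: [-0.2, 0.6, 0.5]
grip_width: 91.0
finger_force: 0.0
time: 5.85
tool_pos: [491.0, -143.3, 3.7]
tcp_rot: [3.142, 0.0, 0.419]
contact_force: [1.1, -0.5, -0.2]
grip_width: 91.4
finger_force: 0.0
[ 491.02180183 -143.28998011    3.79152995] [[154.52942438 230.34728604]]
```

View pics/s3.png

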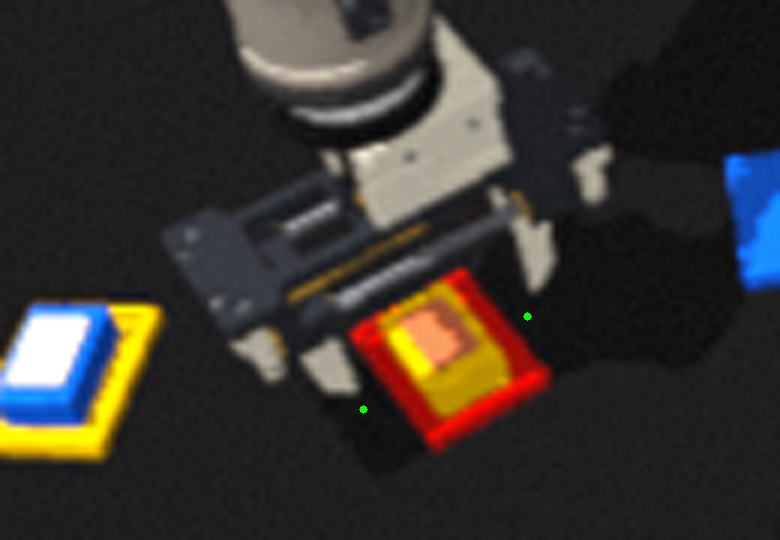

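The finger ends are at crop (345,392) and (540,290), against the predicted green marks at (363,409) and (527,317). That makes the real ends roughly 18 mm higher than reported. I'll keep probing down gently.

```bash
python3 -m pendant '{"dp":[[0,0,0.002],[0,0,0.004],[0,0,0.006],[0,0,0.008],[0,0,0.009],[0,0,0.010],[0,0,0.011],[0,0,0.012]],"rotation":[[0,0,0],[0,0,0],[0,0,0],[0,0,0],[0,0,0],[0,0,0],[0,0,0],[0,0,0]]}'
python3 -m pendant '{"dp":[[0,0,0.001],[0,0,0.002],[0,0,0.003],[0,0,0.004]],"rotation":[[0,0,0],[0,0,0],[0,0,0],[0,0,0]]}'
```

```text
time: 6.9
tool_pos: [491.0, -143.3, -8.3]
tcp_rot: [3.141, -0.0, 0.419]
contact_force: [-0.4, -0.6, 0.6]
grip_width: 91.8
finger_force: 0.0
time: 7.4
tool_pos: [491.0, -143.3, -12.3]
tcp_rot: [3.142, 0.0, 0.419]
contact_force: [-0.1, 0.9, 0.8]
grip_width: 91.6
finger_force: 0.0
```

```bash
python3 -m pendant '{"dp":[[0,0,0.001],[0,0,0.002],[0,0,0.003],[0,0,0.003]],"rotation":[[0,0,0],[0,0,0],[0,0,0],[0,0,0]]}'
python3 -m pendant '{"dp":[[0,0,0.001],[0,0,0.002],[0,0,0.002]],"rotation":[[0,0,0],[0,0,0],[0,0,0]]}'
```

```text
time: 7.9
tool_pos: [491.0, -143.3, -15.3]
tcp_rot: [-3.142, 0.0, 0.419]
contact_force: [-0.5, 0.2, 0.5]
grip_width: 91.9
finger_force: 0.0
time: 8.28
tool_pos: [491.0, -143.2, -17.3]
tcp_rot: [-3.142, 0.0, 0.419]
contact_force: [-0.7, -0.8, 0.4]
grip_width: 91.9
finger_force: 0.0
```

```bash
python3 -m pendant '{"dp":[[0,0,0.001],[0,0,0.002],[0,0,0.002]],"rotation":[[0,0,0],[0,0,0],[0,0,0]]}'
python3 -m pendant '{"dp":[[0,0,0.001],[0,0,0.001]],"rotation":[[0,0,0],[0,0,0]]}'
```

```text
time: 8.65
tool_pos: [491.0, -143.3, -19.3]
tcp_rot: [-3.142, 0.0, 0.419]
contact_force: [-0.3, -0.6, 0.5]
grip_width: 91.4
finger_force: 0.0
time: 8.9
tool_pos: [491.0, -143.3, -20.3]
tcp_rot: [3.142, 0.0, 0.419]
contact_force: [-0.6, 0.8, -0.2]
grip_width: 91.8
finger_force: 0.0
```

```bash
python3 -m pendant '{"dp":[[0,0,0.001],[0,0,0.002],[0,0,0.002]],"rotation":[[0,0,0],[0,0,0],[0,0,0]]}' | grep -E 'tool|contact'
python3 -m pendant '{"dp":[[0,0,0.001],[0,0,0.002],[0,0,0.002]],"rotation":[[0,0,0],[0,0,0],[0,0,0]]}' | grep -E 'tool|contact'
python3 - <<'E'
from h import *
c=grab('scene');o=get_obs();p=o['tool_pos']
ps=[p+R.from_euler('xyz',o['tcp_rot']).apply([0,s*46,0]) for s in(-1,1)]
im=cv2.resize(c['pixels'][:,:,::-1][170:260,80:210],None,fx=6,fy=6,interpolation=cv2.INTER_CUBIC)
for dz in(0,20,30):
  for a in (proj(c,np.array(ps)+[0,0,dz])-[80,170])*6: cv2.circle(im,tuple(int(v) for v in a),3,(0,255,0),-1)
w=grab('wrist')['pixels'][:,:,::-1];print(im.shape)
cv2.imwrite('pics/s4.png',np.hstack([cv2.resize(im,(400,277)),cv2.resize(w[150:384],(400,277))]))
E
```

```text
tool_pos: [490.9, -143.3, -22.3]
contact_force: [0.8, 0.4, 0.3]
tool_pos: [490.9, -143.3, -24.3]
contact_force: [0.6, 0.9, -0.5]
(540, 780, 3)
```

View pics/s4.png

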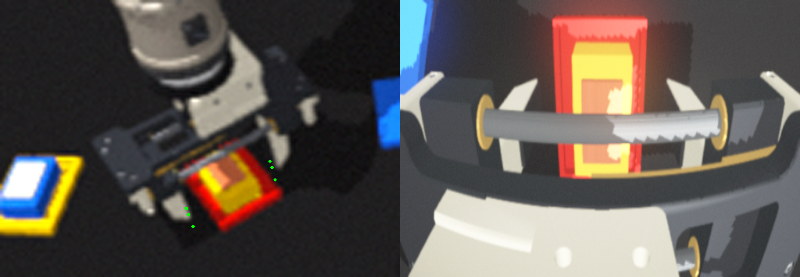

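```bash
python3 -m pendant '{"dp":[[0,0,0.001],[0,0,0.002],[0,0,0.002]],"rotation":[[0,0,0],[0,0,0],[0,0,0]]}' | grep -E 'tool|contact'
python3 -m pendant '{"dp":[[0,0,0.001],[0,0,0.002],[0,0,0.002]],"rotation":[[0,0,0],[0,0,0],[0,0,0]]}' | grep -E 'tool|contact'
```

```text
tool_pos: [490.9, -143.3, -26.3]
contact_force: [0.5, 0.8, -0.2]
tool_pos: [490.9, -143.3, -28.3]
contact_force: [-0.2, 0.0, -0.5]
```

No contact yet. A closing test will settle the height: it should stop at 38 mm on the carrier, or at 64 mm on the tray rim.

```bash
python3 - <<'E'
from h import *
c=grab('wrist')
for n,z in(('yellow',26),('red',10)):
  for d in(0,10,20,30):print(n,d,{k:v for k,v in blob(c,n,z-d,(190,120,330,200)).items() if k in('L','W')})
E
python3 -m pendant '{"dp":[[0,0,0],[0,0,0],[0,0,0],[0,0,0]],"rotation":[[0,0,0],[0,0,0],[0,0,0],[0,0,0]]}' 0.05|grep -E 'grip|force'
python3 -m pendant '{"dp":[[0,0,0],[0,0,0],[0,0,0],[0,0,0]],"rotation":[[0,0,0],[0,0,0],[0,0,0],[0,0,0]]}' 0.034|grep -E 'grip|force'
```

```text
yellow 0 {'L': 37.0, 'W': 4.9}
yellow 10 {'L': 39.7, 'W': 5.3}
yellow 20 {'L': 42.5, 'W': 5.6}
yellow 30 {'L': 45.3, 'W': 6.0}
red 0 {'L': 65.9, 'W': 19.4}
red 10 {'L': 70.3, 'W': 20.7}
red 20 {'L': 74.7, 'W': 21.9}
red 30 {'L': 79.1, 'W': 23.2}
contact_force: [-0.8, 5.4, 1.7]
grip_width: 63.6
finger_force: 30.0
contact_force: [0.0, 5.1, 2.8]
grip_width: 63.5
finger_force: 30.0
```

It stopped at 63.6 mm, on the tray rim, so the real tip is below z=10. I'll open and continue to the bench to get the exact offset.

```bash
python3 -m pendant '{"dp":[[0,0,0],[0,0,0],[0,0,0.0005],[0,0,0.001],[0,0,0.0015],[0,0,0.002],[0,0,0.002]],"rotation":[[0,0,0],[0,0,0],[0,0,0],[0,0,0],[0,0,0],[0,0,0],[0,0,0]]}' 0.08| grep -E 'tool|contact'
python3 -m pendant '{"dp":[[0,0,0.001],[0,0,0.001],[0,0,0.001]],"rotation":[[0,0,0],[0,0,0],[0,0,0]]}' | grep -E 'tool|contact'
```

```text
tool_pos: [491.1, -143.4, -29.3]
contact_force: [-2.3, -0.0, 11.8]
tool_pos: [491.1, -143.5, -29.4]
contact_force: [-4.9, 1.5, 19.6]
```

```bash
python3 -m pendant '{"dp":[[0,0,0.001],[0,0,0.001],[0,0,0.001]],"rotation":[[0,0,0],[0,0,0],[0,0,0]]}' | grep -E 'tool|contact'
```

```text
tool_pos: [491.2, -143.5, -29.4]
contact_force: [-8.4, 2.7, 30.4]
```

Bench contact is at reading -29.3, so the real finger-end height is the reading plus 29 mm. I'll rise to a real height of about 13 and grip.

```bash
python3 -m pendant '{"dp":[[0,0,-0.008],[0,0,-0.0165],[0,0,-0.0165]],"rotation":[[0,0,0],[0,0,0],[0,0,0]]}' | grep -E 'tool|contact'
python3 -m pendant '{"dp":[[0,0,0],[0,0,0],[0,0,0],[0,0,0],[0,0,0],[0,0,0]],"rotation":[[0,0,0],[0,0,0],[0,0,0],[0,0,0],[0,0,0],[0,0,0]]}' 0.03
```

```text
tool_pos: [491.5, -143.5, -15.3]
contact_force: [0.3, 0.3, 1.0]
time: 14.3
tool_pos: [491.0, -143.3, -15.8]
tcp_rot: [3.142, 0.0, 0.419]
contact_force: [0.6, -0.2, -0.8]
grip_width: 38.0
finger_force: 30.0
```

```bash
python3 -m pendant '{"dp":[[0,0,-0.01],[0,0,-0.035],[0,0,-0.06],[0,0,-0.06]],"rotation":[[0,0,0],[0,0,0],[0,0,0],[0,0,0]]}' | grep -E 'tool|grip'
python3 - <<'E'
from h import *
move(439,45,44,-4)
E
```

```text
tool_pos: [492.5, -143.9, 46.4]
grip_width: 37.6
dp [ 0.028  -0.1943  0.0018] rot [ 0.003 -0.004  0.489] rows~ 3.1 q6 0.72
dp [ 0.028  -0.1943  0.0018] rot [ 0.005  0.004 -2.653] rows~ 14.2 q6 0.72
```

```bash
python3 -m pendant '{"dp":[[0.006,-0.04,0],[0.012,-0.08,0],[0.018,-0.12,0],[0.024,-0.16,0],[0.028,-0.194,0],[0.028,-0.194,0],[0.028,-0.194,0],[0.028,-0.194,0]],"rotation":[[0,0,0.12],[0,0,0.24],[0,0,0.36],[0,0,0.489],[0,0,0.489],[0,0,0.489],[0,0,0.489],[0,0,0.489]]}' | grep -E 'time|tool|grip|rot'
python3 - <<'E'
from h import *
c=grab('wrist');print(blob(c,'blue',10));cv2.imwrite('pics/w5.png',c['pixels'][:,:,::-1])
t=grab('top');print(blob(t,'blue',10,(255,205,320,260)))
move(439,45,-15.3,-4)
E
```

```text
time: 15.8
tool_pos: [438.0, 44.6, 44.1]
tcp_rot: [3.141, -0.0, -0.071]
grip_width: 37.8
{'c': array([482.1,  43. ]), 'L': 66.1, 'W': 13.3, 'yaw': -82.0, 'px': array([259., 145.]), 'centroid': array([482.4,  40.4])}
None
dp [ 0.001  -0.0005  0.0594] rot [ 0.    -0.    -0.002] rows~ 1.0 q6 1.57
dp [ 0.001  -0.0005  0.0594] rot [-0.   -0.    3.14] rows~ 16.8 q6 1.57
```

View pics/w5.png

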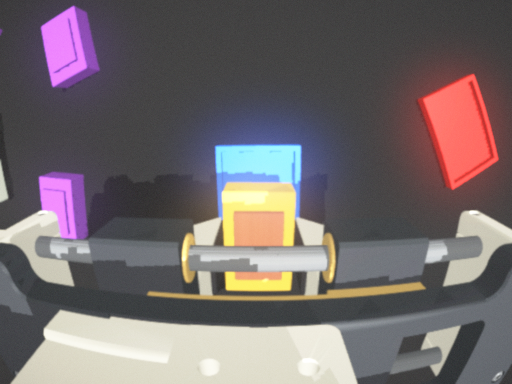

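```bash
python3 - <<'E'
from h import *
c=grab('wrist');print(cast(c,[(258,146),(217,146),(300,146),(216,215),(300,215)],10))
E
```

```text
[[481.37885124  41.11082034]
 [483.78913967  72.01930068]
 [479.34867166   9.41708202]
 [428.96069654  78.56657895]
 [424.20397294  11.47367542]]
```

```bash
python3 -m pendant '{"dp":[[0,0,0.025],[0,0,0.045],[0,0,0.054],[0,0,0.057],[0,0,0.058],[0,0,0.0587],[0,0,0.0594],[0,0,0.0594]],"rotation":[[0,0,0],[0,0,0],[0,0,0],[0,0,0],[0,0,0],[0,0,0],[0,0,0],[0,0,0]]}' | grep -E 'time|tool|contact|grip'
python3 -m pendant '{"dp":[[0,0,0.0005],[0,0,0.0005]],"rotation":[[0,0,0],[0,0,0]]}' | grep -E 'time|tool|contact|grip'
```

```text
time: 16.95
tool_pos: [437.8, 45.3, -15.0]
contact_force: [0.3, 0.4, -0.1]
grip_width: 37.9
time: 17.2
tool_pos: [437.7, 45.3, -15.6]
contact_force: [-0.2, 0.4, -1.0]
grip_width: 37.5
```

```bash
python3 -m pendant '{"dp":[[0,0,0.0004],[0,0,0.0008],[0,0,0.0008]],"rotation":[[0,0,0],[0,0,0],[0,0,0]]}' | grep -E 'tool|contact'
```

```text
tool_pos: [437.7, 45.3, -15.9]
contact_force: [-1.7, -0.3, 7.6]
```

```bash
python3 -m pendant '{"dp":[[0,0,0],[0,0,0],[0,0,0],[0,0,-0.02],[0,0,-0.07],[0,0,-0.13],[0,0,-0.19],[0,0,-0.215]],"rotation":[[0,0,0],[0,0,0],[0,0,0],[0,0,0],[0,0,0],[0,0,0],[0,0,0],[0,0,0]]}' 0.085 | grep -E 'time|tool|contact|grip'
python3 - <<'E'
from h import *
move(510,375,200,1.5)
E
```

```text
time: 18.58
tool_pos: [439.0, 45.3, 202.0]
contact_force: [-0.5, 0.7, -0.6]
grip_width: 85.0
dp [ 0.0477 -0.3339  0.0023] rot [ 0.    -0.006 -0.096] rows~ 5.4 q6 1.57
dp [ 0.0477 -0.3339  0.0023] rot [-9.000e-03 -1.000e-03  3.045e+00] rows~ 16.3 q6 1.57
```

```bash
python3 -m pendant '{"dp":[[0.007,-0.05,0],[0.014,-0.1,0],[0.021,-0.15,0],[0.029,-0.2,0],[0.036,-0.25,0],[0.043,-0.3,0],[0.0475,-0.334,0],[0.0475,-0.334,0]],"rotation":[[0,0,-0.02],[0,0,-0.04],[0,0,-0.06],[0,0,-0.08],[0,0,-0.096],[0,0,-0.096],[0,0,-0.096],[0,0,-0.096]]}' | grep -E 'time|tool'
python3 -m pendant '{"dp":[[0,0,0],[0,0,0]],"rotation":[[0,0,0],[0,0,0]]}' | grep -E 'time|tool|rot'
python3 - <<'E'
from h import *
c=grab('wrist');cv2.imwrite('pics/w6.png',c['pixels'][:,:,::-1])
for n,z in(('red',162),('steel',166)):print(n,blob(c,n,z,(200,100,320,240)))
E
```

```text
time: 19.58
tool_pos: [508.0, 377.1, 197.3]
time: 19.82
tool_pos: [508.6, 374.0, 198.7]
tcp_rot: [3.141, 0.0, 0.025]
red {'c': array([525.6, 374.8]), 'L': 60.3, 'W': 37.1, 'yaw': 1.3, 'px': array([257., 178.]), 'centroid': array([526.8, 374.8])}
steel {'c': array([523.5, 372.2]), 'L': 95.7, 'W': 91.5, 'yaw': 3.9, 'px': array([263., 159.]), 'centroid': array([542.7, 371.1])}
```

View pics/w6.png

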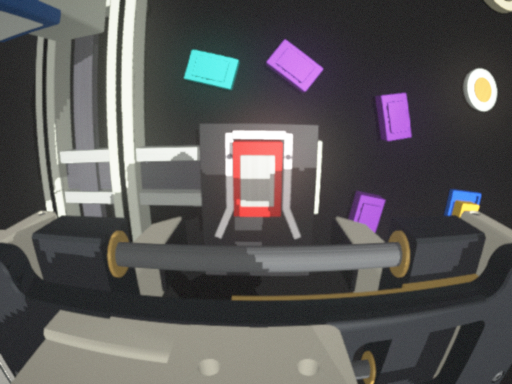

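The red carrier with the steel coupon is on the stage at (257,178), between the rails and against the stop, at about (525.5, 374.8), yaw 1.3°.

```bash
python3 - <<'E'
from h import *
c=grab('wrist');h=cv2.cvtColor(c['pixels'],cv2.COLOR_RGB2HSV)
for r in(150,165,180,195,205):
    m=(h[r,:,1]<70)&(h[r,:,2]>110);d=np.diff(m.astype(int));e=np.where(d)[0];e=e[(e>205)&(e<330)]
    print(r,e,[tuple(np.round(cast(c,(x+.5,r),146)[0],1)) for x in e])
move(525.5,374.8,120,1.3)
E
```

```text
150 [218 232 282 322] [(np.float64(546.1), np.float64(407.1)), (np.float64(546.3), np.float64(395.5)), (np.float64(547.3), np.float64(354.6)), (np.float64(548.6), np.float64(321.3))]
165 [218 232 239 274 282 321] [(np.float64(533.6), np.float64(407.1)), (np.float64(533.8), np.float64(395.4)), (np.float64(533.9), np.float64(389.6)), (np.float64(534.6), np.float64(360.8)), (np.float64(534.8), np.float64(354.1)), (np.float64(535.9), np.float64(321.3))]
180 [225 232 240 273 281 291 314 320] [(np.float64(520.9), np.float64(401.2)), (np.float64(521.1), np.float64(395.4)), (np.float64(521.2), np.float64(388.7)), (np.float64(521.9), np.float64(361.1)), (np.float64(522.1), np.float64(354.4)), (np.float64(522.3), np.float64(346.0)), (np.float64(522.9), np.float64(326.4)), (np.float64(523.0), np.float64(321.2))]
195 [225 233 240 273 281 290 314 319] [(np.float64(507.9), np.float64(401.3)), (np.float64(508.1), np.float64(394.5)), (np.float64(508.2), np.float64(388.5)), (np.float64(508.9), np.float64(360.6)), (np.float64(509.1), np.float64(353.9)), (np.float64(509.3), np.float64(346.2)), (np.float64(509.7), np.float64(325.5)), (np.float64(509.8), np.float64(321.1))]
205 [225 233 240 273 281 290 313 319] [(np.float64(499.0), np.float64(401.3)), (np.float64(499.2), np.float64(394.5)), (np.float64(499.3), np.float64(388.5)), (np.float64(500.0), np.float64(360.3)), (np.float64(500.2), np.float64(353.4)), (np.float64(500.4), np.float64(345.7)), (np.float64(500.8), np.float64(325.6)), (np.float64(500.9), np.float64(320.3))]
dp [ 0.0168 -0.0002  0.0789] rot [ 0.    -0.     0.002] rows~ 1.3 q6 2.06
dp [ 0.0168 -0.0002  0.0789] rot [ 0.    0.   -3.14] rows~ 16.8 q6 2.06
```

```bash
python3 -m pendant '{"dp":[[0.008,0,0.02],[0.0168,0,0.05],[0.0168,0,0.065],[0.0168,0,0.072],[0.0168,0,0.075],[0.0168,0,0.077],[0.0168,0,0.0785],[0.0168,0,0.0785]],"rotation":[[0,0,0],[0,0,0],[0,0,0],[0,0,0],[0,0,0],[0,0,0],[0,0,0],[0,0,0]]}' | grep -E 'time|tool|contact'
python3 -m pendant '{"dp":[[0,0,0],[0,0,0],[0,0,0],[0,0,0],[0,0,0],[0,0,0]],"rotation":[[0,0,0],[0,0,0],[0,0,0],[0,0,0],[0,0,0],[0,0,0]]}' 0.03
```

```text
time: 20.92
tool_pos: [525.4, 375.8, 120.4]
contact_force: [-0.8, -0.5, 0.4]
time: 21.68
tool_pos: [525.3, 375.6, 120.0]
tcp_rot: [3.141, -0.0, 0.026]
contact_force: [-0.0, -0.7, 0.8]
grip_width: 37.8
finger_force: 30.0
```

```bash
python3 -m pendant '{"dp":[[0,0,-0.005],[0,0,-0.02],[0,0,-0.05],[0,0,-0.07],[0,0.03,-0.07],[0,0.08,-0.07],[0,0.13,-0.07],[0,0.18,-0.07]],"rotation":[[0,0,0],[0,0,0],[0,0,0],[0,0,0],[0,0,0],[0,0,0],[0,0,0],[0,0,0]]}' | grep -E 'time|tool|contact|grip|rot'
python3 - <<'E'
from h import *
move(488,-142,60,24)
E
```

```text
time: 22.68
tool_pos: [530.2, 194.3, 191.4]
tcp_rot: [-3.141, -0.002, 0.026]
contact_force: [1.3, -0.4, 0.6]
grip_width: 38.0
dp [-0.0513  0.3351  0.1313] rot [ 0.    -0.002 -0.393] rows~ 5.8 q6 1.76
dp [-0.0513  0.3351  0.1313] rot [-0.003 -0.     2.749] rows~ 14.7 q6 1.76
```

```bash
python3 -m pendant '{"dp":[[-0.008,0.05,0.01],[-0.016,0.1,0.03],[-0.024,0.15,0.05],[-0.032,0.2,0.07],[-0.04,0.25,0.09],[-0.048,0.3,0.115],[-0.0513,0.335,0.131],[-0.0513,0.335,0.131]],"rotation":[[0,0,-0.06],[0,0,-0.12],[0,0,-0.18],[0,0,-0.24],[0,0,-0.30],[0,0,-0.36],[0,0,-0.393],[0,0,-0.393]]}' | grep -E 'time|tool'
python3 -m pendant '{"dp":[[0,0,0],[0,0,0],[0,0,0]],"rotation":[[0,0,0],[0,0,0],[0,0,0]]}' | grep -E 'time|tool|rot'
python3 - <<'E'
from h import *
c=grab('wrist')
h=cv2.cvtColor(c['pixels'],cv2.COLOR_RGB2HSV)
m=((h[:,:,0]<8)|(h[:,:,0]>171))&(h[:,:,1]>140)&(h[:,:,2]>60)
r=np.where(m[:,240:276].mean(1)>.7)[0];print('far edge row',r[:3]);r0=r[0]
for rr in(r0+4,r0+12,r0+20):
    x=np.where(m[rr,180:340])[0]+180;print(rr,x[[0,-1]],cast(c,[(x[0]-.5,rr),(x[-1]+.5,rr)],10).round(1))
print(cast(c,(258,r0-.5),10))
move(488,-142,-15,24)
E
```

```text
time: 23.68
tool_pos: [487.1, -142.8, 59.0]
time: 24.05
tool_pos: [487.8, -139.7, 59.7]
tcp_rot: [3.141, -0.001, 0.42]
far edge row [144 145 151]
148 [221 302] [[ 512.1  -95.8]
 [ 539.3 -156.4]]
156 [222 302] [[ 506.4  -99.1]
 [ 533.4 -159.2]]
164 [222 301] [[ 500.3 -101.7]
 [ 527.1 -161.4]]
[[ 527.66950718 -122.08985644]]
dp [-0.0006  0.0021  0.0745] rot [ 0.001 -0.001  0.001] rows~ 1.2 q6 0.72
dp [-0.0006  0.0021  0.0745] rot [ 1.00e-03  1.00e-03 -3.14e+00] rows~ 16.8 q6 0.72
```

```bash
python3 -m pendant '{"dp":[[0.0007,0.003,0.025],[0.0007,0.003,0.05],[0.0007,0.003,0.065],[0.0007,0.003,0.071],[0.0007,0.003,0.073],[0.0007,0.003,0.0743],[0.0007,0.003,0.075],[0.0007,0.003,0.0752]],"rotation":[[0,0,0],[0,0,0],[0,0,0],[0,0,0],[0,0,0],[0,0,0],[0,0,0],[0,0,0]]}' | grep -E 'time|tool|contact|grip'
python3 -m pendant '{"dp":[[0,0,0.0004],[0,0,0.0008],[0,0,0.0008]],"rotation":[[0,0,0],[0,0,0],[0,0,0]]}' | grep -E 'tool|contact'
```

```text
time: 25.1
tool_pos: [489.4, -143.1, -15.8]
contact_force: [-0.4, 0.1, -0.9]
grip_width: 37.3
tool_pos: [489.4, -143.1, -16.0]
contact_force: [-1.7, 0.2, 7.6]
```

```bash
python3 -m pendant '{"dp":[[0,0,0],[0,0,0],[0,0,0],[0,0,-0.02],[0,0,-0.06],[0,0,-0.11],[0,0,-0.15]],"rotation":[[0,0,0],[0,0,0],[0,0,0],[0,0,0],[0,0,0],[0,0,0],[0,0,0]]}' 0.085 | grep -E 'time|tool|contact|grip'
python3 - <<'E'
from h import *
move(440,-325,130,-18)
E
```

```text
time: 26.35
tool_pos: [489.3, -143.0, 134.9]
contact_force: [1.1, -0.5, -0.0]
grip_width: 85.1
dp [-0.1191  0.1462  0.0049] rot [ 0.001 -0.001  0.733] rows~ 3.9 q6 0.72
dp [-0.1191  0.1462  0.0049] rot [ 1.000e-03  1.000e-03 -2.409e+00] rows~ 12.9 q6 0.72
```

```bash
python3 -m pendant '{"dp":[[-0.03,0.036,0.001],[-0.06,0.073,0.002],[-0.09,0.11,0.004],[-0.119,0.146,0.005],[-0.119,0.146,0.005],[-0.119,0.146,0.005],[-0.119,0.146,0.005],[-0.119,0.146,0.005]],"rotation":[[0,0,0.18],[0,0,0.36],[0,0,0.54],[0,0,0.733],[0,0,0.733],[0,0,0.733],[0,0,0.733],[0,0,0.733]]}' | grep -E 'time|tool'
python3 - <<'E'
from h import *
c=grab('wrist');roi=(200,80,330,235)
for n,z in(('blue',26),('white',30),('yellow',10)):print(n,blob(c,n,z,roi))
t=grab('top');print(blob(t,'copper',30,(255,205,320,260)),blob(t,'red',26,(323,179,371,224)))
E
```

```text
time: 27.35
tool_pos: [440.3, -323.8, 128.2]
blue None
white {'c': array([ 454.1, -333. ]), 'L': 68.5, 'W': 41.7, 'yaw': -18.5, 'px': array([262., 166.]), 'centroid': array([ 454.9, -333. ])}
yellow {'c': array([ 421.7, -287.9]), 'L': 4.6, 'W': 3.3, 'yaw': -19.3, 'px': array([231., 205.]), 'centroid': array([ 420.8, -287.1])}
{'c': array([435.5,  47.7]), 'L': 41.5, 'W': 26.8, 'yaw': -2.7, 'px': array([285., 226.]), 'centroid': array([435.4,  47.6])} {'c': array([ 484.6, -136.3]), 'L': 87.3, 'W': 67.2, 'yaw': 23.8, 'px': array([345., 201.]), 'centroid': array([ 484.4, -136.2])}
```

```bash
python3 - <<'E'
from h import *
c=grab('wrist');h=cv2.cvtColor(c['pixels'],cv2.COLOR_RGB2HSV)
print([tuple(int(v) for v in h[165,x]) for x in range(215,312,4)])
print([tuple(int(v) for v in h[y,262]) for y in range(110,236,5)])
for s in(30,60,90):
  HSV['b']=((90,s,60),(128,255,255));print(s,blob(c,'b',26,(200,80,330,235)))
E
```

```text
[(16, 53, 115), (17, 52, 122), (17, 53, 129), (20, 84, 166), (30, 83, 255), (30, 77, 255), (28, 102, 254), (100, 72, 255), (0, 0, 255), (0, 0, 255), (0, 0, 255), (0, 0, 255), (0, 0, 255), (0, 0, 255), (0, 0, 255), (100, 41, 255), (130, 3, 254), (30, 72, 255), (30, 73, 255), (20, 71, 170), (17, 58, 157), (17, 62, 149), (18, 62, 143), (18, 63, 138), (20, 63, 129)]
[(17, 77, 126), (18, 78, 134), (17, 74, 144), (20, 106, 195), (30, 89, 255), (30, 70, 255), (115, 54, 238), (98, 58, 255), (99, 23, 255), (0, 0, 255), (0, 0, 255), (0, 0, 255), (0, 0, 255), (0, 0, 255), (0, 0, 255), (23, 4, 253), (23, 4, 251), (114, 96, 230), (22, 81, 226), (25, 125, 244), (14, 36, 107), (15, 38, 95), (15, 35, 87), (11, 33, 84), (17, 24, 73), (19, 31, 65)]
30 {'c': array([ 450.7, -330.2]), 'L': 60.1, 'W': 37.2, 'yaw': -16.3, 'px': array([260., 169.]), 'centroid': array([ 451.5, -330.5])}
60 {'c': array([ 450.7, -330.2]), 'L': 59.5, 'W': 36.2, 'yaw': -15.6, 'px': array([256., 175.]), 'centroid': array([ 447.4, -324.8])}
90 {'c': array([ 429.8, -324.4]), 'L': 34.7, 'W': 14.7, 'yaw': 72.1, 'px': array([259., 194.]), 'centroid': array([ 427.1, -320.9])}
```

```bash
python3 - <<'E'
from h import *
c=grab('wrist');HSV['y']=((18,65,215),(34,255,255));print('tray',blob(c,'y',10,(200,80,330,235)))
move(450.5,-329.8,-16,-16.8)
E
```

```text
tray {'c': array([ 450.8, -329. ]), 'L': 87.4, 'W': 65.9, 'yaw': -17.7, 'px': array([259., 166.]), 'centroid': array([ 452.7, -329.4])}
dp [0.0116 0.0019 0.1442] rot [ 0.   -0.   -0.02] rows~ 2.3 q6 1.11
dp [0.0116 0.0019 0.1442] rot [-0.    -0.     3.121] rows~ 16.7 q6 1.11
```

Tray yellow is at (450.8, -329), yaw -17.7°. I'll descend over blue and grip it.

```bash
python3 -m pendant '{"dp":[[0.006,0.001,0.04],[0.0116,0.002,0.09],[0.0116,0.002,0.12],[0.0116,0.002,0.135],[0.0116,0.002,0.141],[0.0116,0.002,0.144],[0.0116,0.002,0.144],[0.0116,0.002,0.144]],"rotation":[[0,0,-0.02],[0,0,-0.02],[0,0,-0.02],[0,0,-0.02],[0,0,-0.02],[0,0,-0.02],[0,0,-0.02],[0,0,-0.02]]}' | grep -E 'time|tool|contact'
python3 -m pendant '{"dp":[[0,0,0],[0,0,0],[0,0,0],[0,0,0],[0,0,0],[0,0,0]],"rotation":[[0,0,0],[0,0,0],[0,0,0],[0,0,0],[0,0,0],[0,0,0]]}' 0.03
python3 -m pendant '{"dp":[[0,0,-0.01],[0,0,-0.05],[0,0,-0.11],[0,0,-0.16],[0,0,-0.2],[0,0,-0.2]],"rotation":[[0,0,0],[0,0,0],[0,0,0],[0,0,0],[0,0,0],[0,0,0]]}'
python3 - <<'E'
from h import *
move(452,100,184,1.35)
E
```

```text
time: 28.55
tool_pos: [450.7, -330.6, -15.1]
contact_force: [-0.2, -0.4, 0.7]
time: 29.3
tool_pos: [450.2, -330.2, -15.9]
tcp_rot: [3.142, 0.0, -0.294]
contact_force: [0.7, 0.9, -1.3]
grip_width: 37.7
finger_force: 30.0
time: 30.05
tool_pos: [451.6, -331.5, 188.3]
tcp_rot: [3.138, -0.007, -0.294]
contact_force: [-0.3, 0.0, -1.7]
grip_width: 37.9
finger_force: 30.0
dp [-0.1248 -0.4131  0.0019] rot [ 0.005 -0.007 -0.318] rows~ 6.9 q6 1.09
dp [-0.1248 -0.4131  0.0019] rot [-0.009 -0.007  2.824] rows~ 15.1 q6 1.09
```

```bash
python3 -m pendant '{"dp":[[-0.016,-0.055,0],[-0.032,-0.11,0],[-0.049,-0.165,0],[-0.066,-0.22,0],[-0.083,-0.275,0],[-0.1,-0.33,0],[-0.113,-0.375,0],[-0.125,-0.413,0]],"rotation":[[0,0,-0.04],[0,0,-0.08],[0,0,-0.12],[0,0,-0.16],[0,0,-0.2],[0,0,-0.24],[0,0,-0.28],[0,0,-0.318]]}' | grep -E 'time|tool|rot'
python3 - <<'E'
from h import *
move(463.5,373.1,165,1.35)
E
```

```text
time: 31.05
tool_pos: [449.3, 103.1, 183.3]
tcp_rot: [3.142, 0.002, 0.026]
dp [ 0.0212 -0.2696  0.0182] rot [0.    0.002 0.002] rows~ 4.3 q6 1.6
dp [ 0.0212 -0.2696  0.0182] rot [-3.000e-03  0.000e+00 -3.139e+00] rows~ 16.8 q6 1.6
```

```bash
python3 -m pendant '{"dp":[[0.004,-0.05,0],[0.008,-0.1,0],[0.012,-0.15,0.004],[0.016,-0.2,0.01],[0.02,-0.25,0.015],[0.0212,-0.27,0.018],[0.0212,-0.27,0.018],[0.0212,-0.27,0.018]],"rotation":[[0,0,0.002],[0,0,0.002],[0,0,0.002],[0,0,0.002],[0,0,0.002],[0,0,0.002],[0,0,0.002],[0,0,0.002]]}' | grep -E 'time|tool|rot'
python3 -m pendant '{"dp":[[0,0,0],[0,0,0]],"rotation":[[0,0,0],[0,0,0]]}' | grep -E 'time|tool|rot|contact'
python3 - <<'E'
from h import *
c=grab('wrist');h=cv2.cvtColor(c['pixels'],cv2.COLOR_RGB2HSV);cv2.imwrite('pics/w7.png',cv2.resize(c['pixels'][:,:,::-1],(768,576)))
o=get_obs();print(o['tool_pos'])
for r in(140,148,156,164):
    m=(h[r,:,1]<70)&(h[r,:,2]>110);d=np.diff(m.astype(int));e=np.where(d)[0];e=e[(e>190)&(e<330)]
    print(r,e,[tuple(float(v) for v in np.round(cast(c,(x+.5,r),146)[0],1)) for x in e])
move(463.5,373.1,122,1.35)
E
```

```text
time: 32.05
tool_pos: [465.1, 370.3, 165.8]
tcp_rot: [3.14, 0.001, 0.021]
time: 32.3
tool_pos: [465.5, 370.8, 166.5]
tcp_rot: [-3.142, -0.001, 0.02]
contact_force: [-0.8, 0.6, -0.2]
[465.45231723 371.01859745 166.42895471]
140 [214 227 228 229 230 231 234 235 236 237 238 243 244 326] [(514.4, 402.3), (514.5, 393.0), (514.5, 392.3), (514.5, 391.6), (514.5, 390.9), (514.5, 390.2), (514.5, 388.0), (514.6, 387.3), (514.6, 386.6), (514.6, 385.9), (514.6, 385.2), (514.6, 381.7), (514.6, 381.0), (516.5, 322.5)]
148 [214 227 240 241 242 243 244 247 248 281 282 326] [(508.7, 402.3), (508.8, 393.0), (508.9, 383.7), (508.9, 383.0), (508.9, 382.3), (508.9, 381.6), (509.0, 380.9), (509.0, 378.8), (509.0, 378.1), (509.5, 354.7), (509.6, 354.0), (510.7, 322.2)]
156 [214 226 238 240 242 243 245 250 251 281 282 309 310 311 315 317 318 319
 320 325] [(502.9, 402.3), (503.0, 393.7), (503.2, 385.1), (503.2, 383.7), (503.2, 382.2), (503.2, 381.5), (503.2, 380.1), (503.3, 376.6), (503.3, 375.9), (503.8, 354.5), (503.8, 353.8), (504.4, 334.4), (504.5, 333.6), (504.5, 332.9), (504.6, 330.0), (504.6, 328.5), (504.7, 327.8), (504.7, 327.0), (504.7, 326.3), (504.9, 322.6)]
164 [215 226 238 240 241 242 244 248 250 280 282 295 296 298 299 302 303 306
 308 309 310 311 313 314 319 325] [(497.1, 401.6), (497.2, 393.7), (497.4, 385.0), (497.4, 383.6), (497.4, 382.9), (497.4, 382.2), (497.4, 380.8), (497.5, 377.9), (497.5, 376.5), (498.0, 355.0), (498.0, 353.6), (498.3, 344.2), (498.3, 343.5), (498.4, 342.1), (498.4, 341.3), (498.5, 339.2), (498.5, 338.4), (498.5, 336.2), (498.6, 334.8), (498.6, 334.0), (498.6, 333.3), (498.7, 332.6), (498.7, 331.1), (498.7, 330.4), (498.8, 326.7), (499.0, 322.2)]
dp [-0.0019 -0.0021  0.0444] rot [-0.    -0.    -0.003] rows~ 0.7 q6 2.09
dp [-0.0019 -0.0021  0.0444] rot [-1.000e-03  0.000e+00  3.139e+00] rows~ 16.8 q6 2.09
```

View pics/w7.png

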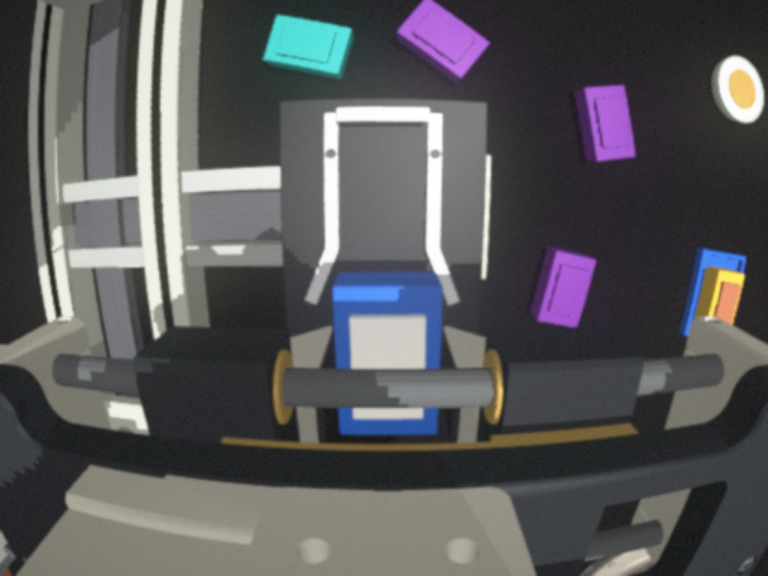

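The wrist view shows an empty stage, with the rails' inner edges at columns 339 and 428. Blue is held square and level in front of the flare at (387,350). I'll lower it onto the bare plate.

```bash
python3 -m pendant '{"dp":[[-0.002,-0.002,0.015],[-0.002,-0.002,0.03],[-0.002,-0.002,0.038],[-0.002,-0.002,0.042],[-0.002,-0.002,0.044],[-0.002,-0.002,0.045],[-0.002,-0.002,0.0455],[-0.002,-0.002,0.0458]],"rotation":[[0,0,-0.003],[0,0,-0.003],[0,0,-0.003],[0,0,-0.003],[0,0,-0.003],[0,0,-0.003],[0,0,-0.003],[0,0,-0.003]]}' | grep -E 'time|tool|rot|contact'
python3 -m pendant '{"dp":[[0,0,0.0003],[0,0,0.0006],[0,0,0.0006]],"rotation":[[0,0,0],[0,0,0],[0,0,0]]}' | grep -E 'tool|contact|rot'
```

```text
time: 33.35
tool_pos: [463.2, 373.7, 120.5]
tcp_rot: [-3.141, -0.0, 0.025]
contact_force: [-0.2, 0.3, -0.6]
tool_pos: [463.2, 373.7, 120.1]
tcp_rot: [-3.141, -0.0, 0.025]
contact_force: [-1.9, 0.1, 2.5]
```

```bash
python3 -m pendant '{"dp":[[0.005,0.0006,0],[0.01,0.0006,0],[0.016,0.0006,0],[0.022,0.0006,0],[0.028,0.0006,0],[0.034,0.0006,0],[0.038,0.0006,0],[0.04,0.0006,0]],"rotation":[[0,0,0],[0,0,0],[0,0,0],[0,0,0],[0,0,0],[0,0,0],[0,0,0],[0,0,0]]}' | grep -E 'time|tool|rot|contact|grip'
python3 -m pendant '{"dp":[[0.004,0,0],[0.008,0,0],[0.012,0,0],[0.015,0,0],[0.017,0,0],[0.018,0,0]],"rotation":[[0,0,0],[0,0,0],[0,0,0],[0,0,0],[0,0,0],[0,0,0]]}' | grep -E 'time|tool|rot|contact|grip'
```

```text
time: 34.72
tool_pos: [503.2, 374.2, 120.0]
tcp_rot: [-3.141, 0.0, 0.025]
contact_force: [-3.9, 0.2, 6.0]
grip_width: 37.5
time: 35.48
tool_pos: [521.1, 374.7, 120.1]
tcp_rot: [-3.141, 0.0, 0.025]
contact_force: [-4.0, -0.4, 6.2]
grip_width: 37.5
```

Friction is about 4 N and there's no side force. I'll creep to the stop.

```bash
python3 -m pendant '{"dp":[[0.001,0,0],[0.002,0,0],[0.003,0,0],[0.003,0,0]],"rotation":[[0,0,0],[0,0,0],[0,0,0],[0,0,0]]}' | grep -E 'tool|contact'
python3 -m pendant '{"dp":[[0.0007,0,0],[0.0014,0,0],[0.0014,0,0]],"rotation":[[0,0,0],[0,0,0],[0,0,0]]}' | grep -E 'tool|contact'
```

```text
tool_pos: [524.2, 374.7, 120.1]
contact_force: [-3.6, 0.7, 5.8]
tool_pos: [525.5, 374.8, 120.1]
contact_force: [-3.0, 0.0, 5.2]
```

```bash
python3 -m pendant '{"dp":[[0.0007,0,0],[0.0014,0,0],[0.0014,0,0]],"rotation":[[0,0,0],[0,0,0],[0,0,0]]}' | grep -E 'tool|contact'
```

```text
tool_pos: [526.8, 374.8, 120.0]
contact_force: [-4.5, 0.8, 5.4]
```

```bash
python3 -m pendant '{"dp":[[0.0005,0,0],[0.001,0,0],[0.001,0,0]],"rotation":[[0,0,0],[0,0,0],[0,0,0]]}' | grep -E 'tool|contact'
```

```text
tool_pos: [526.8, 374.8, 120.1]
contact_force: [-7.4, -0.5, 7.8]
```

```bash
python3 -m pendant '{"dp":[[0.0007,0,0],[0.0014,0,0],[0.0014,0,0]],"rotation":[[0,0,0],[0,0,0],[0,0,0]]}' | grep -E 'tool|contact'
python3 -m pendant '{"dp":[[0,0,0],[0,0,0],[0,0,0],[0,0,0],[0,0,0]],"rotation":[[0,0,0],[0,0,0],[0,0,0],[0,0,0],[0,0,0]]}' 0.06| grep -E 'tool|contact|grip'
```

```text
tool_pos: [526.8, 374.8, 120.1]
contact_force: [-13.1, -0.8, 10.3]
tool_pos: [529.4, 374.6, 119.5]
contact_force: [-0.2, 0.7, -0.2]
grip_width: 60.1
```

It's firm against the stop: the reading held at 526.8 while the force rose to 13 N. I'm retreating upward and verifying.

```bash
python3 -m pendant '{"dp":[[0,0,-0.01],[0,0,-0.03],[0,0,-0.06],[-0.02,0,-0.08],[-0.02,0,-0.08],[-0.02,0,-0.08]],"rotation":[[0,0,0],[0,0,0],[0,0,0],[0,0,0],[0,0,0],[0,0,0]]}' 0.085| grep -E 'time|tool|contact|grip'
python3 - <<'E'
from h import *
c=grab('wrist')
HSV['b']=((90,60,60),(128,255,255));print(blob(c,'b',162,(200,100,320,240)))
cv2.imwrite('pics/w8.png',cv2.resize(c['pixels'][:,:,::-1][110:240,170:350],(720,520),interpolation=cv2.INTER_CUBIC))
move(438,46,130,-4)
E
```

```text
time: 38.85
tool_pos: [509.5, 374.1, 199.3]
contact_force: [-0.4, 0.7, 0.6]
grip_width: 84.7
{'c': array([526.3, 374.4]), 'L': 61.8, 'W': 38.5, 'yaw': 1.0, 'px': array([258., 178.]), 'centroid': array([527.7, 374.5])}
dp [-0.0794  0.326   0.0691] rot [0.001 0.001 0.094] rows~ 5.5 q6 2.06
dp [-0.0794  0.326   0.0691] rot [-1.000e-03  1.000e-03 -3.047e+00] rows~ 16.3 q6 2.06
```

View pics/w8.png

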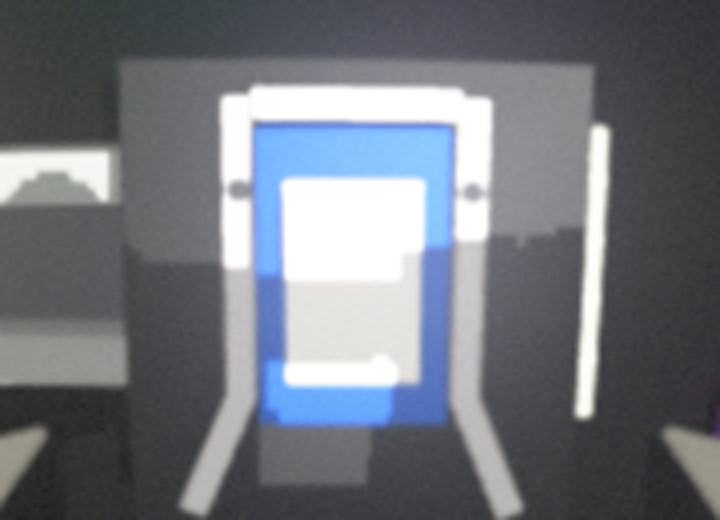

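The crop shows blue between the rails, its front edge (row 123) flush on the stop. Now for yellow.

```bash
python3 -m pendant '{"dp":[[-0.013,0.055,0],[-0.026,0.11,0],[-0.04,0.165,0.01],[-0.053,0.22,0.03],[-0.067,0.275,0.05],[-0.079,0.326,0.069],[-0.079,0.326,0.069],[-0.079,0.326,0.069]],"rotation":[[0,0,0.016],[0,0,0.03],[0,0,0.05],[0,0,0.06],[0,0,0.08],[0,0,0.094],[0,0,0.094],[0,0,0.094]]}' | grep -E 'time|tool'
python3 -m pendant '{"dp":[[0,0,0],[0,0,0]],"rotation":[[0,0,0],[0,0,0]]}' | grep -E 'time|tool|rot|contact'
python3 - <<'E'
from h import *
c=grab('wrist');roi=(200,80,330,235)
HSV['y']=((20,65,120),(34,255,255));HSV['cy']=((8,65,120),(34,255,255))
for n,z in(('y',26),('cy',26),('copper',30),('blue',10)):print(n,blob(c,n,z,roi))
move(438,45.3,-16,-4)
E
```

```text
time: 39.9
tool_pos: [438.8, 46.3, 130.5]
time: 40.15
tool_pos: [438.8, 47.3, 130.9]
tcp_rot: [3.142, -0.001, -0.067]
contact_force: [-0.2, 0.4, -0.1]
y {'c': array([430. ,  45.5]), 'L': 45.5, 'W': 36.8, 'yaw': -2.9, 'px': array([262., 196.]), 'centroid': array([423.1,  44.3])}
cy {'c': array([430. ,  45.5]), 'L': 45.5, 'W': 36.8, 'yaw': -2.9, 'px': array([261., 195.]), 'centroid': array([424. ,  45.3])}
copper {'c': array([435.1,  44.6]), 'L': 35.2, 'W': 25.3, 'yaw': -3.8, 'px': array([263., 191.]), 'centroid': array([428.9,  42.3])}
blue {'c': array([400.5,  39.7]), 'L': 71.5, 'W': 31.0, 'yaw': -63.3, 'px': array([282., 205.]), 'centroid': array([406.4,  23. ])}
dp [-0.0006  0.0019  0.1468] rot [ 0.    -0.001  0.002] rows~ 2.3 q6 1.57
dp [-0.0006  0.0019  0.1468] rot [ 1.000e-03  0.000e+00 -3.139e+00] rows~ 16.8 q6 1.57
```

```bash
python3 -m pendant '{"dp":[[-0.0006,0.002,0.04],[-0.0006,0.002,0.09],[-0.0006,0.002,0.12],[-0.0006,0.002,0.137],[-0.0006,0.002,0.143],[-0.0006,0.002,0.1465],[-0.0006,0.002,0.1465],[-0.0006,0.002,0.1465]],"rotation":[[0,0,0.003],[0,0,0.003],[0,0,0.003],[0,0,0.003],[0,0,0.003],[0,0,0.003],[0,0,0.003],[0,0,0.003]]}' | grep -E 'time|tool|contact'
python3 -m pendant '{"dp":[[0,0,0],[0,0,0],[0,0,0],[0,0,0],[0,0,0],[0,0,0]],"rotation":[[0,0,0],[0,0,0],[0,0,0],[0,0,0],[0,0,0],[0,0,0]]}' 0.03
python3 -m pendant '{"dp":[[0,0,-0.01],[0,0,-0.04],[0,0,-0.09],[0,0,-0.11],[0,0,-0.11],[0,0,-0.11]],"rotation":[[0,0,0],[0,0,0],[0,0,0],[0,0,0],[0,0,0],[0,0,0]]}'
python3 - <<'E'
from h import *
move(450.8,-329,60,-17.7)
E
```

```text
time: 41.2
tool_pos: [438.1, 44.4, -15.3]
contact_force: [0.2, -0.3, -0.8]
time: 41.95
tool_pos: [437.7, 44.4, -15.8]
tcp_rot: [3.142, -0.0, -0.072]
contact_force: [-0.1, -0.4, 0.2]
grip_width: 37.7
finger_force: 30.0
time: 42.7
tool_pos: [437.0, 44.4, 93.5]
tcp_rot: [3.142, 0.001, -0.072]
contact_force: [-0.6, 1.3, -0.4]
grip_width: 37.8
finger_force: 30.0
dp [0.0408 0.3715 0.0335] rot [0.    0.001 0.237] rows~ 6.0 q6 1.57
dp [0.0408 0.3715 0.0335] rot [-2.000e-03  0.000e+00 -2.905e+00] rows~ 15.6 q6 1.57
```

```bash
python3 -m pendant '{"dp":[[0.006,0.055,0],[0.012,0.11,0],[0.018,0.165,0],[0.024,0.22,0],[0.03,0.275,0.005],[0.036,0.33,0.015],[0.041,0.3715,0.0335],[0.041,0.3715,0.0335]],"rotation":[[0,0,0.04],[0,0,0.08],[0,0,0.12],[0,0,0.16],[0,0,0.2],[0,0,0.22],[0,0,0.237],[0,0,0.237]]}' | grep -E 'time|tool'
python3 -m pendant '{"dp":[[0,0,0],[0,0,0],[0,0,0]],"rotation":[[0,0,0],[0,0,0],[0,0,0]]}' | grep -E 'time|tool|rot|contact'
python3 - <<'E'
from h import *
move(450.8,-329,-15,-17.7)
E
```

```text
time: 43.7
tool_pos: [450.0, -330.7, 57.4]
time: 44.08
tool_pos: [452.1, -328.3, 61.2]
tcp_rot: [3.141, -0.001, -0.308]
contact_force: [-0.2, -1.2, -0.3]
dp [-0.0011  0.0011  0.0762] rot [ 0.    -0.001  0.001] rows~ 1.2 q6 1.11
dp [-0.0011  0.0011  0.0762] rot [ 1.00e-03  0.00e+00 -3.14e+00] rows~ 16.8 q6 1.11
```

```bash
python3 -m pendant '{"dp":[[-0.001,0.001,0.025],[-0.001,0.001,0.05],[-0.001,0.001,0.065],[-0.001,0.001,0.071],[-0.001,0.001,0.074],[-0.001,0.001,0.0755],[-0.001,0.001,0.0762],[-0.001,0.001,0.0764]],"rotation":[[0,0,0],[0,0,0],[0,0,0],[0,0,0],[0,0,0],[0,0,0],[0,0,0],[0,0,0]]}' | grep -E 'time|tool|contact|grip'
python3 -m pendant '{"dp":[[0,0,0.0004],[0,0,0.0008],[0,0,0.0008]],"rotation":[[0,0,0],[0,0,0],[0,0,0]]}' | grep -E 'tool|contact'
```

```text
time: 45.08
tool_pos: [450.7, -329.9, -15.4]
contact_force: [0.3, -0.6, -1.3]
grip_width: 38.0
tool_pos: [450.6, -329.9, -15.9]
contact_force: [-0.9, 0.2, 6.3]
```

Seated at 6 N. I'll release it, retreat and take a final look.

```bash
python3 -m pendant '{"dp":[[0,0,0],[0,0,0],[0,0,0],[0,0,-0.02],[0,0,-0.07],[0,0,-0.13],[-0.05,0.04,-0.18],[-0.10,0.08,-0.2]],"rotation":[[0,0,0],[0,0,0],[0,0,0],[0,0,0],[0,0,0],[0,0,0],[0,0,0],[0,0,0]]}' 0.085 | grep -E 'time|tool|contact|grip'
python3 -m pendant '{"dp":[[-0.05,0.06,0],[-0.08,0.1,0],[-0.08,0.1,0],[-0.08,0.1,0]],"rotation":[[0,0,0],[0,0,0],[0,0,0],[0,0,0]]}' | grep -E 'time|tool|contact|grip'
python3 - <<'E'
from h import *
t=grab('top')['pixels'][:,:,::-1];s=grab('scene')['pixels'][:,:,::-1]
a=cv2.resize(t[110:260,120:460],(780,344),interpolation=cv2.INTER_CUBIC);b=cv2.resize(s[130:300,50:410],(540,255),interpolation=cv2.INTER_CUBIC)
o=np.zeros((599,780,3),np.uint8);o[:344]=a;o[344:,:540]=b;cv2.imwrite('pics/f.png',o)
E
```

```text
time: 46.45
tool_pos: [350.2, -368.8, 177.4]
contact_force: [-0.2, -1.5, 0.3]
grip_width: 85.1
time: 46.95
tool_pos: [243.7, -438.8, 175.0]
contact_force: [-0.5, -0.5, 0.1]
grip_width: 84.9
```

View pics/f.png

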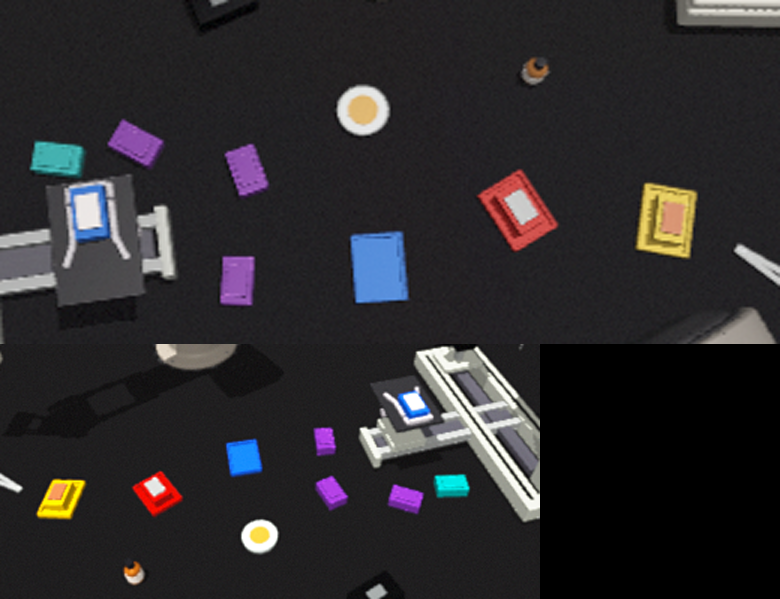

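Both views show red in the red tray (518,210), yellow in the yellow tray (668,218) and blue home on the stage (88,212). The blue tray is empty, and the vial and dish are where they were.

```bash
python3 -m pendant '{"dp":[[0,0,0],[0,0,0]],"rotation":[[0,0,0],[0,0,0]]}' | grep time; python3 -c "
from plant import workorder;print(workorder.close_job())"
```

```text
time: 47.3
the job is handed in; nothing more can be done
None
```

The job is handed in at about 47 s: red and yellow are each flat in their own trays, and blue is between the rails, home against the end stop; one early gripper closing also clamped the fixed red tray's rim at 30 N while I worked out that the fingers end 29 mm above the reported TCP.

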